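# Sort the glassware after a perfume-blending class

### The arm

A 6-joint arm with a two-finger parallel gripper is mounted at the origin on the work surface. World frame = base frame: x ahead of the robot, y to its left, z up, the work surface at z = 0. Lengths are in m, angles in rad, forces in N, time in s.
With the tool pointing down it reaches from about 0.375 to 0.9 m from the base axis. Payload 3.1 kg.
Tool frame: the origin (TCP) lies midway between the tips of the shut fingers; the grasp point (between the pads) lies 19 mm behind it; x points along the fingers, z is the direction in which the jaws open and shut, and the axes are right-handed (so a half turn about x gives the same grasp; the last joint's range is limited). The gripper opens to 87 mm and grips with 3 to 60 N. Pads are 19 mm wide; open, the fingers measure 117 mm over their backs; the gripper's body (75 mm by 190 mm) begins 51 mm behind the grasp point.
Start: joints at [-0.178, 0.527, 1.433, -0, 1.181, -0.178], TCP at [0.625, 0, 0.185] pointing down, gripper open.
Joint ranges: [-3.08, 3.08], [-0.75, 2.2], [0.22, 2.44], [-1.43, 4.57], [0, 2.65], [-2.85, 2.85]. Speed limits (rad/s): [2.79, 2.79, 3.14, 3.14, 3.14, 3.14].

### API

Orientations are given as a unit quaternion [x, y, z, w].
In Python, from rig import robot, optics, workorder gives the robot as it stands.
- The arm moves only by the tool arm_command, never from a script. Its argument "plan" is a list of rows, each a list of 7 numbers: the shift along the tool's x, y, z in cm, then the turn, a rotation vector about the tool's x, y, z in rad, then the finger opening in cm, from 0 to 8.7. In form: [[x, y, z, ax, ay, az, gripper], ...]. A call has 1 to 12 rows; each row shifts and turns the pose as measured when the row begins, along the tool's axes as they then stand; what a row does not reach is not made up. A row lasts 1/8 s, in which the tool goes at most 62.5 mm and 10.7 degrees, less where a joint would pass 70% of its speed; a pose out of reach is approached as far as the arm can. A call with a gripper value outside its range is refused whole. The fingers move at their own pace and stop on an object; "grip_force" is the grip in N (left out, the last holds). Time passes only in rows, so rows that do not move let the fingers close. It gives the time, the measured TCP pose, the force and the opening at its end, in the units of the state.
- robot.get_obs(): the state, without advancing time (a new reading comes with each control period).
- optics.camera(name): name is "scene" or "side" or "wrist"; returns (picture, depth): 384x512x3 uint8, blue, green, red; 384x512 float32, m along the optical axis (not along the pixel's ray), 0 where there is no reading.
- optics.camera_info(name): a dict with "mtx" (3x3 intrinsics, pixels), "position" and "rotation" of the camera in the world; the wrist camera has in their place "tool_from_camera" (4x4, takes a point from camera to tool coordinates, whose origin is the TCP and whose axes are the tool frame's). Camera axes: x right, y down, z forward; pixel columns grow to the right and rows downward; lengths in m; the calibration is good to about 2 mm. A picture is of the moment at which its call begins: read the wrist's pose just before it. camera_info takes no time and is no camera call.
- workorder.hand_in(): hands the job in, once; it reports no verdict.
The state is a dict: "time": time; "q": joint angles; "joint_velocities": joint speeds; "joint_torque": joint torques, N m; "position": TCP position; "tool_rot": TCP orientation; "ft_force": force on the tool from outside, world axes, zero at the start; "moment": the same for the moment, N m; "grip_width": finger opening in m.
Only numpy, scipy, OpenCV 4.12 (cv2) and the standard library are available. Lean on these libraries where they do the work, as an engineer would, in place of code of your own. Each camera call takes 0.05 s, during which the arm holds its last target. There are 200 camera calls.

### The job

The perfume-blending class is over, so sort the glass left in the middle of the table: stand the two round oil vials upright in the wooden crate with the others of their kind, stand the rectangular perfume bottle upright in the cardboard tray beside the one already there, and lay the used measuring cylinder down flat in the steel wash-up tray. It is all glass, so set each piece down gently and never drop it. Do not knock over what already stands in the bins, and leave the coffee jar and the tumbler where they are.

Things in the scene. Friction and masses are not known exactly. Their poses are not given: they have to be found in the camera images.
- vial_a: capped round glass oil vial standing on the table, 30 mm diameter, 82 mm tall: gold-coloured glass body with a paper band up to 58 mm, black cap 29 mm diameter above; about 75 g. Origin: centre of its underside, z up.
- vial_b: the same as vial_a.
- flacon: rectangular glass perfume bottle standing on the table: body 30 mm thick (its x) by 58 mm wide (its y) by 78 mm tall with a paper label, round black cap 25 mm diameter above, 108 mm tall in all; about 160 g. Origin: centre of its underside, z up.
- cylinder: 10 ml glass measuring cylinder lying on its side: tube 16 mm diameter, 140 mm long overall along its x, grey hexagonal foot (40 mm across flats, 8 mm thick) at the -x end, grey hexagonal bumper (26 mm across flats, 8 mm thick) 118 to 126 mm from the foot's end. It rests on foot and bumper, so the tube slopes down by 0.06 rad towards its mouth. About 55 g. Origin: on its underside below the tube's middle as it lies; z up as it lies.
- cylinder_mid (a point): point on the tube's axis, 68 mm from the foot's end, 16 mm above the surface the cylinder lies on.
- crate: low open slatted pine crate, 42 mm high, walls (two slats each) and floor 8 mm thick, with 10 mm square posts in its inside corners. It holds two vials side by side at its +y end. Fixed to the table; outside 140 mm (its x) by 210 mm (its y). Origin: centre of its underside, z up.
- carton: low open cardboard tray, 42 mm high, walls and floor 4 mm thick. It holds one perfume bottle at its +y end, broad side across the tray. Fixed to the table; outside 140 mm (its x) by 210 mm (its y). Origin: centre of its underside, z up.
- tub: empty stainless steel wash-up tray with a rolled rim, 45 mm high, walls and floor 3 mm thick, clear inside 128 by 198 mm. Fixed to the table; outside 140 mm (its x) by 210 mm (its y). Origin: centre of its underside, z up.
- stock_vial_a: vial like vial_a already standing in the crate, about 73 mm from the crate's middle towards its +y end and 30 mm to its -x side; it stays there.
- stock_vial_b: the same, 30 mm to the crate's +x side.
- stock_flacon: perfume bottle like flacon already standing in the carton, about 80 mm from its middle towards its +y end, its thin side along the carton's y; it stays there.
- gift_box: closed teal gift box with a white ribbon, 130 by 190 by 55 mm, fixed beside the bins; not part of the job. Origin: centre of its underside.
- jar: closed jar of coffee beans, 72 mm diameter, 82 mm tall, about 300 g, standing among the things to sort; it stays where it is. Origin: centre of its underside.
- tumbler: glass tumbler with paper scent strips, 76 mm diameter, 95 mm tall (strips to 130 mm), about 280 g, on the far right (large x, negative y); it stays where it is. Origin: centre of its underside.
There are look-alikes about, which are no part of the job. Leave any green look-alike of the flacon alone.

How it is judged:
At the end, for the whole second after the job is handed in: Both vials stand upright (within 0.12 rad) on the crate's floor, the loose perfume bottle stands upright (within 0.12 rad) on the carton's floor, and the measuring cylinder lies flat (within 0.15 rad of level) on the steel tray's floor, not propped on its wall; all at rest and released (x of vial_a in the frame of crate between -0.052 and 0.052 m and y of vial_a in the frame of crate between -0.087 and 0.087 m and z of vial_a in the frame of crate between 0.004 and 0.014 m and angle between each of vial_a, vial_b, flacon's own z axis and vertical below 0.12 rad and linear speed of each of vial_a, vial_b, flacon, cylinder below 0.02 m/s and x of vial_b in the frame of crate between -0.052 and 0.052 m and y of vial_b in the frame of crate between -0.087 and 0.087 m and z of vial_b in the frame of crate between 0.004 and 0.014 m and x of flacon in the frame of carton between -0.056 and 0.056 m and y of flacon in the frame of carton between -0.09 and 0.09 m and z of flacon in the frame of carton between 0 and 0.01 m and x of cylinder_mid in the frame of tub between -0.055 and 0.055 m and y of cylinder_mid in the frame of tub between -0.075 and 0.075 m and z of cylinder_mid in the frame of tub below 0.03 m and angle between cylinder's own x axis and vertical between 1.42 and 1.72 rad); the robot touches nothing.
It fails at once if a glass thing was dropped: falling free of the fingers at over 0.7 m/s (a drop of some 25 mm or more) ((linear speed of vial_a above 0.7 m/s and contact force between the fingers and vial_a below 0.05 N) or (linear speed of vial_b above 0.7 m/s and contact force between the fingers and vial_b below 0.05 N) or (linear speed of flacon above 0.7 m/s and contact force between the fingers and flacon below 0.05 N) or (linear speed of cylinder above 0.7 m/s and contact force between the fingers and cylinder below 0.05 N)).
It fails at once if the jar or the tumbler was pushed over 30 mm or tipped (distance of any of jar, tumbler from where it was at the start of the episode above 0.03 m or angle between any of jar, tumbler's own z axis and vertical above 0.5 rad).
It fails at once if a vial or bottle already in its bin was knocked over (angle between any of stock_vial_a, stock_vial_b, stock_flacon's own z axis and vertical above 0.5 rad).
It also fails if it takes over 72 s, if anything falls off the work surface, if the arm or the gripper's body presses on something with over 40 N, if the wrist force passes 120 N, or if a joint passes its speed limit or range.

## Working session

There is one attempt and no reset: what is moved stays moved. The work goes in short steps, Python scripts to look and compute and a tool call to move; the robot and the scene stay as the last step left them, time stands still between calls to the robot, and variables do not carry over. Pictures are saved under pics/ and viewed, about 8 in all and at most 12, crops included, and the job is handed in when it is done.

Besides the shell and the picture viewer there is one more tool, called after "Emit:" by a JSON object that holds its "name" and its "arguments", one argument or row to a line. arm_command: Moves the arm, as the interface text tells. Its arguments: {"type":"object","properties":{"plan":{"type":"array"},"grip_force":{"type":"number"}},"required":["plan"]}

```bash
ls; mkdir -p pics; cat > h.py <<'E'
import numpy as np, cv2
from rig import robot, optics, workorder
from scipy.spatial.transform import Rotation as R
def cam(n):
    o=robot.get_obs(); i=optics.camera_info(n); p,d=optics.camera(n)
    K=np.array(i["mtx"])
    if n=="wrist":
        T=np.eye(4);T[:3,:3]=R.from_quat(o["tool_rot"]).as_matrix();T[:3,3]=o["position"];T=T@np.array(i["tool_from_camera"])
    else:
        T=np.eye(4);r=np.array(i["rotation"]);T[:3,:3]=r if r.shape==(3,3) else R.from_quat(r).as_matrix();T[:3,3]=i["position"]
    return p,d,K,T
def cloud(d,K,T):
    v,u=np.mgrid[:d.shape[0],:d.shape[1]]
    c=np.stack([(u-K[0,2])/K[0,0]*d,(v-K[1,2])/K[1,1]*d,d],-1)
    return c@T[:3,:3].T+T[:3,3]
def ray(u,v,K,T,z):
    r=T[:3,:3]@np.array([(u-K[0,2])/K[0,0],(v-K[1,2])/K[1,1],1]); s=(z-T[2,3])/r[2]
    return T[:3,3]+s*r
E
python3 - <<'E'
from h import *
print(robot.get_obs()); 
for n in("scene","side","wrist"):
    print(n,optics.camera_info(n)); p,d,K,T=cam(n); cv2.imwrite(f"pics/{n}0.png",p); np.savez(f"{n}0.npz",p=p,d=d,K=K,T=T)
a=[cv2.imread(f"pics/{n}0.png") for n in("scene","side")]
cv2.imwrite("pics/a0.png",cv2.resize(a[0],(800,600)))
cv2.imwrite("pics/b0.png",cv2.resize(a[1],(800,600)))
E
```

```text
pics
{'time': 0.0, 'q': array([-1.78486748e-01,  5.28454290e-01,  1.43388810e+00, -3.90782224e-05,
        1.18139530e+00, -1.78479815e-01]), 'joint_velocities': array([ 0.00158471, -0.00034708, -0.00180285,  0.00070819, -0.00066361,
        0.00043925]), 'joint_torque': array([-5.45745443e-04, -4.40045428e+01, -1.76593530e+01,  6.32597599e-02,
        5.83207863e-02, -1.53719384e-04]), 'position': array([6.24192710e-01, 1.70773013e-04, 1.83683537e-01]), 'tool_rot': array([1.19259940e-04, 7.07854978e-01, 1.24875892e-04, 7.06357770e-01]), 'ft_force': array([ 1.1681164 ,  0.30192399, -0.0211643 ]), 'moment': array([-0.01992565,  0.00567712, -0.05673715]), 'grip_width': 0.08696846874398571}
scene {'mtx': array([[354.55472581,   0.        , 257.02007042],
       [  0.        , 354.55472581, 192.22599009],
       [  0.        ,   0.        ,   1.        ]]), 'position': array([1.10594566, 0.1703177 , 0.81167302]), 'rotation': array([ 0.56798704,  0.76382087, -0.24479957, -0.18450358])}
side {'mtx': array([[346.86107818,   0.        , 253.36335537],
       [  0.        , 346.86107818, 191.97186881],
       [  0.        ,   0.        ,   1.        ]]), 'position': array([ 0.02170972, -0.61285553,  0.64962813]), 'rotation': array([ 0.82493782, -0.31563604,  0.16441471, -0.43911194])}
wrist {'mtx': array([[266.50364623,   0.        , 255.79578291],
       [  0.        , 266.50364623, 192.64132817],
       [  0.        ,   0.        ,   1.        ]]), 'tool_from_camera': array([[-5.26322722e-04, -2.96185981e-01,  9.55130142e-01,
        -1.99904378e-01],
       [-1.14028249e-03, -9.55129475e-01, -2.96186403e-01,
         8.21794448e-02],
       [ 9.99999211e-01, -1.24500781e-03,  1.64970656e-04,
        -6.23088529e-04],
       [ 0.00000000e+00,  0.00000000e+00,  0.00000000e+00,
         1.00000000e+00]])}
```

View pics/a0.png

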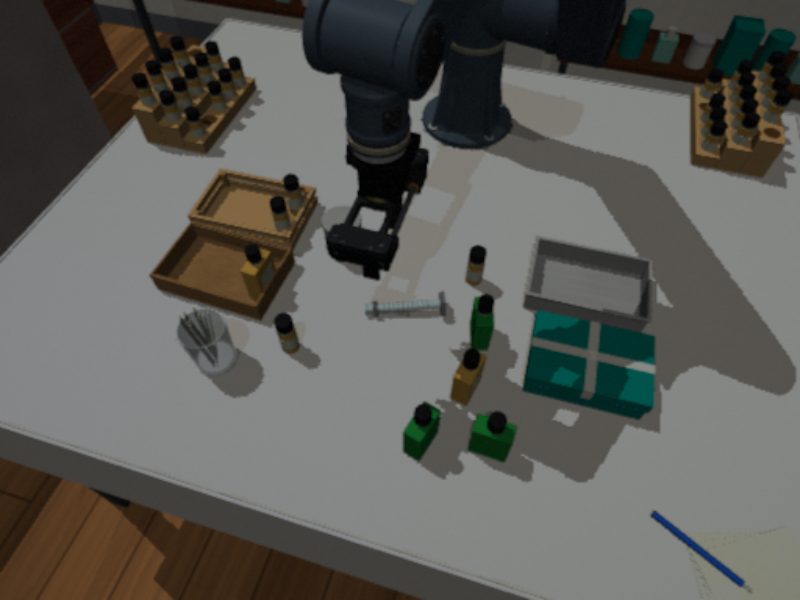

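View pics/b0.png

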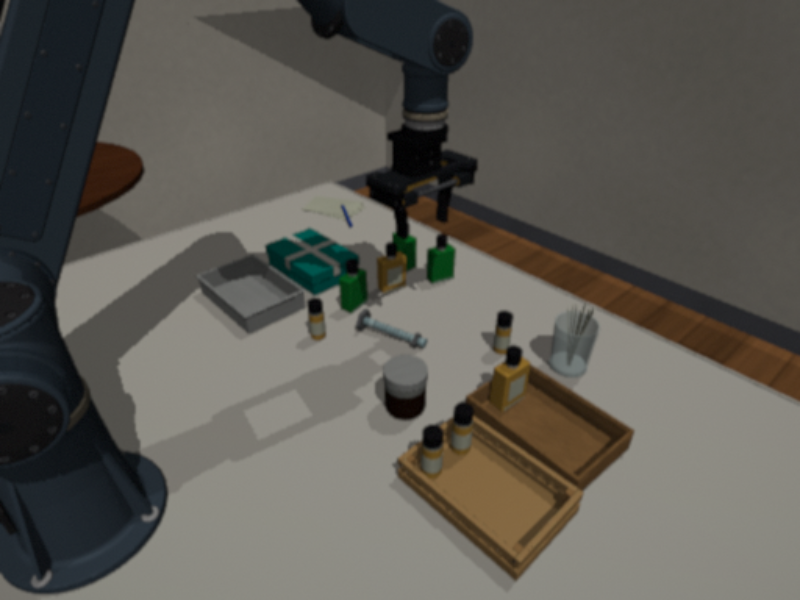

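Scene view (800x600): the vials stand at (477,265) and (287,333). The amber flacon is at (468,375), with green look-alikes at (483,320), (421,430) and (493,436). The cylinder lies at (405,308). The crate is at (255,208), the carton at (225,268), the tub at (588,283) and the tumbler at (207,343). The jar is hidden behind the gripper, and the side view shows it at (405,387). Things that could be mistaken for the targets are the stock vials (280,212) and (292,190), the stock flacon (257,270), and the rack bottles at top left and right.

```bash
cat > m.py <<'E'
from h import *
G={}
def load(n,k=0):
    z=np.load(f"{n}{k}.npz"); return z["p"],z["d"],z["K"],z["T"]
def blobs(mask,C,name,amin=25,h=(0.003,0.16)):
    n,l,s,c=cv2.connectedComponentsWithStats(mask.astype(np.uint8))
    for i in range(1,n):
        if s[i,4]<amin: continue
        P=C[(l==i)&(C[...,2]>h[0])&(C[...,2]<h[1])]
        if len(P)<15: continue
        lo,hi=np.percentile(P,[3,97],0)
        if not(0.2<lo[0]<1.0 and abs(lo[1])<0.6): continue
        print(name,"px",c[i].round(0),"n",s[i,4],"x %.3f-%.3f y %.3f-%.3f z %.3f-%.3f"%(lo[0],hi[0],lo[1],hi[1],lo[2],hi[2]))
if __name__=="__main__":
  for n in("scene","side"):
    p,d,K,T=load(n); C=cloud(d,K,T); C[d==0]=-9
    print(n,"table z",np.median(C[(abs(C[...,2])<.02)][:,2]))
    hsv=cv2.cvtColor(p,cv2.COLOR_BGR2HSV); H,S,V=cv2.split(hsv)
    blobs((V<45)&(C[...,2]<.16)&(C[...,2]>.04),C,"dark",8)
    blobs((H>8)&(H<28)&(S>110)&(C[...,2]>.004),C,"amber")
    blobs((H>45)&(H<75)&(S>120),C,"green")
    blobs((H>78)&(H<100)&(S>120),C,"teal")
    blobs((C[...,2]>.006)&(C[...,2]<.17)&(d>0),C,"raised",60)
E
python3 m.py
```

```text
scene table z 0.00027559006748678616
dark px [186. 117.] n 87 x 0.387-0.410 y -0.270--0.246 z 0.070-0.092
dark px [178. 131.] n 93 x 0.450-0.473 y -0.271--0.246 z 0.072-0.092
dark px [162. 162.] n 99 x 0.585-0.606 y -0.249--0.228 z 0.091-0.114
dark px [305. 163.] n 103 x 0.452-0.477 y 0.108-0.131 z 0.063-0.084
dark px [170. 174.] n 110 x 0.572-0.621 y -0.228--0.223 z 0.042-0.081
dark px [309. 203.] n 225 x 0.572-0.612 y 0.141-0.170 z 0.043-0.110
dark px [182. 207.] n 126 x 0.684-0.707 y -0.157--0.132 z 0.063-0.084
dark px [121. 212.] n 25 x 0.762-0.766 y -0.271--0.261 z 0.067-0.124
dark px [128. 214.] n 22 x 0.751-0.765 y -0.259--0.253 z 0.055-0.119
dark px [301. 230.] n 119 x 0.675-0.698 y 0.144-0.164 z 0.087-0.110
dark px [354. 246.] n 108 x 0.661-0.666 y 0.241-0.324 z 0.041-0.053
dark px [397. 257.] n 106 x 0.661-0.664 y 0.347-0.425 z 0.041-0.054
dark px [270. 273.] n 282 x 0.780-0.823 y 0.094-0.128 z 0.043-0.109
dark px [318. 271.] n 145 x 0.764-0.785 y 0.198-0.220 z 0.080-0.110
dark px [314. 283.] n 162 x 0.785-0.789 y 0.182-0.233 z 0.041-0.074
amber px [151. 155.] n 5053 x 0.36
[... 2924 characters left out ...]
x [199. 151.] n 114 x 0.610-0.653 y 0.347-0.416 z 0.053-0.057
teal px [198. 169.] n 995 x 0.534-0.649 y 0.237-0.409 z 0.007-0.058
raised px [254. 167.] n 676 x 0.656-0.783 y 0.134-0.218 z 0.010-0.108
raised px [187. 176.] n 3270 x 0.364-0.650 y 0.137-0.419 z 0.008-0.078
raised px [282. 165.] n 442 x 0.761-0.813 y 0.088-0.127 z 0.009-0.108
raised px [202. 203.] n 250 x 0.448-0.475 y 0.102-0.126 z 0.010-0.083
raised px [367. 217.] n 1037 x 0.715-0.784 y -0.292--0.225 z 0.011-0.119
raised px [249. 210.] n 310 x 0.528-0.592 y -0.048-0.080 z 0.010-0.039
raised px [323. 295.] n 9392 x 0.360-0.656 y -0.440--0.217 z 0.006-0.089
raised px [259. 246.] n 1003 x 0.427-0.488 y -0.170--0.110 z 0.010-0.083
```

```bash
cat > n.py <<'E'
from m import *
def rect(P): 
    (c,wh,a)=cv2.minAreaRect((P[:,:2]*1000).astype(np.float32)); return "c (%.1f,%.1f) size (%.1f,%.1f) ang %.1f"%(*c,*wh,a)
def topc(C,x,y,r,z0,z1):
    P=C[(np.hypot(C[...,0]-x,C[...,1]-y)<r)&(C[...,2]>z0)&(C[...,2]<z1)]
    return P
if __name__=="__main__":
  for n in("scene","side"):
    p,d,K,T=load(n); C=cloud(d,K,T); C[d==0]=-9; print(n)
    for nm,x,y,r,zt in(("vial1",.463,.117,.025,.082),("vial2",.692,-.147,.025,.082),("flac",.685,.153,.025,.108),("sv1",.397,-.262,.025,.09),("sv2",.459,-.262,.025,.09),("sflac",.593,-.241,.02,.112),("jar",.46,-.147,.05,.082)):
        P=topc(C,x,y,r,zt-.004,zt+.005); print(nm,len(P),rect(P) if len(P)>4 else "", "z %.4f"%np.median(P[:,2]) if len(P) else "")
    P=C[(abs(C[...,0]-.685)<.05)&(abs(C[...,1]-.153)<.035)&(C[...,2]>.02)&(C[...,2]<.074)]; print("flac body",rect(P))
    P=C[(abs(C[...,0]-.685)<.05)&(abs(C[...,1]-.153)<.035)&(C[...,2]>.072)&(C[...,2]<.082)]; print("flac shoulder",rect(P),np.median(P[:,2]))
    P=C[(C[...,0]>.52)&(C[...,0]<.62)&(C[...,1]>-.06)&(C[...,1]<.1)&(C[...,2]>.006)&(C[...,2]<.06)]; print("cyl",rect(P),P[:,2].max())
    for a,b in((-.045,-.03),(-.03,0),(0,.03),(.03,.06),(.06,.075),(.075,.1)):
        Q=P[(P[:,1]>a)&(P[:,1]<b)]
        if len(Q): print("  y %.3f-%.3f n %d x %.4f-%.4f mean %.4f zmax %.4f"%(a,b,len(Q),*np.percentile(Q[:,0],[3,97]),Q[:,0].mean(),np.percentile(Q[:,2],98)))
    for nm,x0,x1,y0,y1,z0,z1 in(("crate",.33,.515,-.47,-.2,.038,.046),("carton",.5,.7,-.45,-.2,.038,.046),("tub",.34,.53,.2,.46,.040,.049)):
        P=C[(C[...,0]>x0)&(C[...,0]<x1)&(C[...,1]>y0)&(C[...,1]<y1)&(C[...,2]>z0)&(C[...,2]<z1)]
        print(nm,len(P),rect(P)," x %.3f-%.3f y %.3f-%.3f"%(*np.percentile(P[:,0],[1,99]),*np.percentile(P[:,1],[1,99])))
    for nm,x,y in(("crate floor",.43,-.36),("carton floor",.585,-.34),("tub floor",.435,.33)):
        P=topc(C,x,y,.03,-.02,.06); print(nm,len(P),np.median(P[:,2]) if len(P) else "")
  p=load("scene")[0]; cv2.imwrite("pics/crop1.png",cv2.resize(p[145:310,150:350],None,fx=4,fy=3.6,interpolation=cv2.INTER_CUBIC))
E
python3 n.py
```

```text
scene
vial1 74 c (464.2,119.9) size (25.7,26.4) ang 52.3 z 0.0823
vial2 92 c (694.6,-145.3) size (26.7,26.4) ang 11.2 z 0.0820
flac 87 c (685.9,155.2) size (23.8,23.2) ang 64.9 z 0.1079
sv1 56 c (398.2,-259.5) size (24.5,25.2) ang 10.7 z 0.0903
sv2 58 c (461.0,-259.0) size (26.2,27.1) ang 10.3 z 0.0899
sflac 62 c (596.4,-239.5) size (22.4,23.4) ang 78.8 z 0.1122
jar 215 c (456.1,-136.8) size (60.9,70.9) ang 28.2 z 0.0823
flac body c (695.4,164.4) size (24.6,61.3) ang 48.9
flac shoulder c (686.1,155.2) size (30.0,58.4) ang 77.5 0.07756721444701131
cyl c (568.9,19.6) size (33.9,138.9) ang 15.3 0.043180424263422945
  y -0.045--0.030 n 38 x 0.5814-0.5994 mean 0.5916 zmax 0.0275
  y -0.030-0.000 n 79 x 0.5730-0.5976 mean 0.5854 zmax 0.0268
  y 0.000-0.030 n 68 x 0.5616-0.5809 mean 0.5723 zmax 0.0261
  y 0.030-0.060 n 68 x 0.5499-0.5709 mean 0.5621 zmax 0.0275
  y 0.060-0.075 n 38 x 0.5420-0.5603 mean 0.5531 zmax 0.0394
  y 0.075-0.100 n 55 x 0.5383-0.5667 mean 0.5551 zmax 0.0429
crate 603 c (436.5,-333.9) size (156.8,212.8) ang 1.2  x 0.360-0.514 y -0.439--0.228
carton 603 c (578.0,-324.4
[... 903 characters left out ...]
-0.5941 mean 0.5822 zmax 0.0271
  y -0.030-0.000 n 54 x 0.5670-0.5869 mean 0.5754 zmax 0.0244
  y 0.000-0.030 n 52 x 0.5554-0.5744 mean 0.5643 zmax 0.0262
  y 0.030-0.060 n 50 x 0.5460-0.5643 mean 0.5547 zmax 0.0272
  y 0.060-0.075 n 67 x 0.5258-0.5513 mean 0.5385 zmax 0.0412
  y 0.075-0.100 n 27 x 0.5321-0.5680 mean 0.5530 zmax 0.0407
crate 1276 c (436.8,-335.7) size (157.0,210.9) ang 1.4  x 0.358-0.515 y -0.442--0.233
carton 676 c (579.3,-328.5) size (227.0,157.0) ang 87.8  x 0.501-0.657 y -0.428--0.216
tub 343 c (431.0,316.6) size (142.8,213.2) ang 0.6  x 0.360-0.501 y 0.210-0.422
crate floor 532 0.00747213592780166
carton floor 376 0.0036560842809235106
tub floor 134 0.003361309854827854
```

View pics/crop1.png

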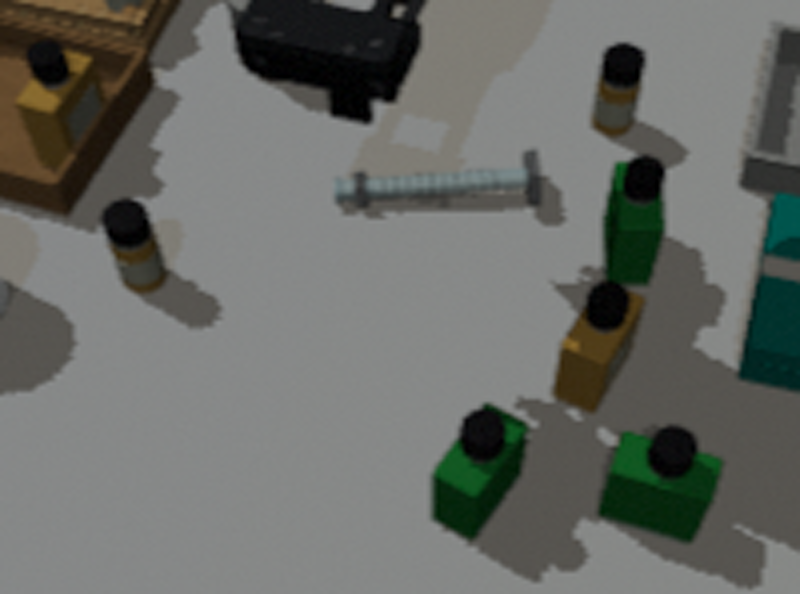

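The crop (800x594) shows three look-alikes of the flacon, all green, at (640,220), (480,480) and (660,480). The amber flacon with a label is at (600,345). The loose vials, with black caps, gold bodies and paper bands, are at (135,245) and (617,90). The two views agree within 2–4 mm, and the heights match at 82, 108 and 78 mm. I'll start with the vial at (0.694, -0.147).

Emit:
{"name": "arm_command", "arguments": {
  "plan": [
    [0,-5,2.4,0,0,0,8.7],
    [0,-5,2.4,0,0,0,8.7],
    [2,-4.5,2.2,0,0,0,8.7],
    [2,0,0,0,0,0,8.7],
    [0,0,0,0,0,0,8.7]
  ],
  "grip_force": 15
}}

```text
time: 0.78
position: [0.6953, -0.148, 0.1405]
tool_rot: [-0.0, 0.709, 0.001, 0.706]
ft_force: [-0.6, 0.3, 0.0]
grip_width: 0.0871
```

```bash
cat > w.py <<'E'
from n import *
import sys
# usage: w.py name ; saves wrist cloud, prints object extents within box x y r z0 z1
p,d,K,T=cam("wrist"); np.savez("wristlast.npz",p=p,d=d,K=K,T=T); C=cloud(d,K,T); C[d==0]=-9
a=list(map(float,sys.argv[1:6])); P=topc(C,*a)
print(len(P), rect(P) if len(P)>4 else "", np.percentile(P,[2,98],0).round(4) if len(P) else "")
if len(sys.argv)>6: cv2.imwrite(sys.argv[6],p)
E
python3 w.py .694 -.147 .03 .076 .088
```

```text
604 c (692.2,-146.7) size (27.8,27.7) ang 88.1 [[ 0.6795 -0.1592  0.0781]
 [ 0.7049 -0.1334  0.0831]]
```

Emit:
{"name": "arm_command", "arguments": {
  "plan": [
    [4,0.1,-0.3,0,0,0,8.7],
    [4,0,0,0,0,0,8.7],
    [2.4,0,0,0,0,0,8.7],
    [0.8,0,0,0,0,0,8.7],
    [0,0,0,0,0,0,2],
    [0,0,0,0,0,0,2],
    [0,0,0,0,0,0,2],
    [0,0,0,0,0,0,2],
    [0,0,0,0,0,0,2]
  ]
}}

```text
time: 1.95
position: [0.7011, -0.1464, 0.0396]
tool_rot: [-0.005, 0.701, 0.0, 0.713]
ft_force: [0.1, 0.2, -0.4]
grip_width: 0.0443
```

Emit:
{"name": "arm_command", "arguments": {
  "plan": [
    [0,0,-0.8,0,0.017,0,5.0],
    [0.5,0,0,0,0,0,5.0],
    [0.5,0,0,0,0,0,5.0],
    [0,0,0,0,0,0,5.0]
  ]
}}

```text
time: 2.45
position: [0.692, -0.1466, 0.0284]
tool_rot: [-0.005, 0.708, 0.0, 0.706]
ft_force: [1.2, 0.7, -0.3]
grip_width: 0.0498
```

```bash
python3 -c "
from h import *
o=robot.get_obs();print(o['position'],o['tool_rot'],o['ft_force'],o['moment'])"; python3 w.py .694 -.147 .04 .076 .088 pics/w1.png
```

```text
[ 0.69200107 -0.14662407  0.02838143] [-4.93472100e-03  7.07850736e-01  5.94247543e-05  7.06344803e-01] [ 1.22645094  0.71092556 -0.25999756] [-0.00111227  0.03065285 -0.00683668]
1760 c (691.3,-143.7) size (67.8,22.4) ang 0.7 [[ 0.6599 -0.1533  0.0766]
 [ 0.7225 -0.1334  0.087 ]]
```

Emit:
{"name": "arm_command", "arguments": {
  "plan": [
    [0,0,0,0,0,0,2],
    [0,0,0,0,0,0,2],
    [0,0,0,0,0,0,2],
    [0,0,0,0,0,0,2],
    [0,0,0,0,0,0,2]
  ]
}}

```text
time: 3.12
position: [0.6925, -0.1467, 0.0288]
tool_rot: [-0.005, 0.707, -0.0, 0.707]
ft_force: [0.7, 0.4, 0.2]
grip_width: 0.0284
```

Emit:
{"name": "arm_command", "arguments": {
  "plan": [
    [-2,0,0,0,0,0,2],
    [-4,0,0,0,0,0,2],
    [-4,0,0,0,0,0,2],
    [-4,0,0,0,0,0,2],
    [-1,0,0,0,0,0,2]
  ]
}}

```text
time: 3.75
position: [0.6928, -0.1456, 0.187]
tool_rot: [-0.005, 0.707, -0.0, 0.707]
ft_force: [0.2, -0.4, -1.0]
grip_width: 0.0285
```

Emit:
{"name": "arm_command", "arguments": {
  "plan": [
    [0,-2,-2.2,0,0,0,2],
    [0,-3.5,-3.8,0,0,0,2],
    [0,-3.5,-3.8,0,0,0,2],
    [0,-3.5,-3.8,0,0,0,2],
    [0,-3.5,-3.8,0,0,0,2],
    [0,-3.5,-3.8,0,0,0,2],
    [0,-3,-3.2,0,0,0,2],
    [0,-1.5,-1.6,0,0,0,2],
    [0,0,0,0,0,0,2]
  ]
}}

```text
time: 4.88
position: [0.4242, -0.3908, 0.1847]
tool_rot: [-0.004, 0.709, 0.003, 0.705]
ft_force: [-0.0, 0.6, 0.1]
grip_width: 0.0283
```

Emit:
{"name": "arm_command", "arguments": {
  "plan": [
    [2,0.2,0.6,0,-0.004,0,2],
    [4,0,0,0,0,0,2],
    [4,0,0,0,0,0,2],
    [2.6,0,0,0,0,0,2],
    [0.6,0,0,0,0,0,2],
    [0,0,0,0,0,0,2]
  ]
}}

```text
time: 5.62
position: [0.4352, -0.3835, 0.049]
tool_rot: [-0.004, 0.706, 0.005, 0.708]
ft_force: [0.1, -0.4, -0.2]
grip_width: 0.0286
```

Emit:
{"name": "arm_command", "arguments": {
  "plan": [
    [0.4,-0.5,-0.5,0,0.002,0,2],
    [0.4,0,0,0,0,0,2],
    [0.2,0,0,0,0,0,2],
    [0.2,0,0,0,0,0,2],
    [0,0,0,0,0,0,2]
  ]
}}

```text
time: 6.25
position: [0.4318, -0.3908, 0.0396]
tool_rot: [-0.006, 0.706, 0.003, 0.708]
ft_force: [0.6, 0.2, -0.0]
grip_width: 0.0283
```

Emit:
{"name": "arm_command", "arguments": {
  "plan": [
    [0.15,0,0,0,0,0,2],
    [0.1,0,0,0,0,0,2],
    [0.1,0,0,0,0,0,2],
    [0,0,0,0,0,0,2]
  ]
}}

```text
time: 6.75
position: [0.4321, -0.3913, 0.0368]
tool_rot: [-0.007, 0.706, 0.003, 0.709]
ft_force: [-0.5, 1.1, -0.3]
grip_width: 0.0279
```

Emit:
{"name": "arm_command", "arguments": {
  "plan": [
    [0.1,0,0,0,0,0,2],
    [0,0,0,0,0,0,3.4],
    [0,0,0,0,0,0,4.2],
    [0,0,0,0,0,0,4.8],
    [-1.5,0,0,0,0,0,4.8],
    [-3,0,0,0,0,0,4.8],
    [-5,0,0,0,0,0,4.8],
    [-5,0,0,0,0,0,4.8],
    [0,0,0,0,0,0,4.8]
  ]
}}

```text
time: 7.88
position: [0.4321, -0.3912, 0.1886]
tool_rot: [-0.007, 0.705, 0.002, 0.709]
ft_force: [0.0, -0.9, 0.5]
grip_width: 0.0479
```

```bash
python3 w.py .432 -.391 .03 .07 .098 pics/w2.png; python3 -c "
from n import *
for n in ('scene','side'):
    p,d,K,T=cam(n); np.savez(n+'1.npz',p=p,d=d,K=K,T=T); C=cloud(d,K,T); C[d==0]=-9
    P=topc(C,.432,-.391,.025,.085,.096); print(n,len(P),rect(P) if len(P)>4 else '',np.median(P[:,2]) if len(P) else '')
"
```

```text
522 c (431.8,-390.8) size (27.9,28.0) ang 40.2 [[ 0.4193 -0.4031  0.0712]
 [ 0.4446 -0.3773  0.091 ]]
scene 60 c (434.4,-388.6) size (25.3,27.9) ang 2.3 0.08969535927215949
side 154 c (433.3,-391.3) size (27.9,27.1) ang 41.0 0.0892016894908127
```

Emit:
{"name": "arm_command", "arguments": {
  "plan": [
    [0,3,0.2,0,0.005,0,8.7],
    [0,5,0.3,0,0,0,8.7],
    [0,5,0.3,0,0,0,8.7],
    [0,5,0.3,0,0,0,8.7],
    [0,5,0.3,0,0,0,8.7],
    [0,5,0.3,0,0,0,8.7],
    [0,5,0.3,0,0,0,8.7],
    [0,5,0.3,0,0,0,8.7],
    [0,5,0.3,0,0,0,8.7],
    [0,4,0.3,0,0,0,8.7],
    [2,2,0.2,0,0,0,8.7],
    [2,1,0,0,0,0,8.7]
  ]
}}

```text
time: 9.52
position: [0.4415, 0.1325, 0.1298]
tool_rot: [0.004, 0.721, 0.009, 0.693]
ft_force: [0.3, -0.3, -0.3]
grip_width: 0.0875
```

```bash
python3 w.py .4635 .118 .03 .076 .088; python3 -c "
from h import *
print(robot.get_obs()['position'])"
```

```text
637 c (461.4,119.1) size (27.7,27.8) ang 56.2 [[0.4484 0.1062 0.0774]
 [0.4742 0.1323 0.0831]]
[0.43921893 0.13302023 0.12764608]
```

```bash
cat > go.py <<'E'
from h import *
import sys
def go(x,y,z,yawdeg):
    o=robot.get_obs(); r=R.from_quat(o["tool_rot"]); g=R.from_euler("z",yawdeg,degrees=True)*R.from_quat([0,.70710678,0,.70710678])
    print("pos",o["position"].round(4),"t",round(o["time"],2),"w",round(o["grip_width"],4),"F",o["ft_force"].round(1)); 
    print("shift cm",(r.inv().apply(np.array([x,y,z])-o["position"])*100).round(2),"turn",(r.inv()*g).as_rotvec().round(3))
if __name__=="__main__": go(*map(float,sys.argv[1:5]))
E
python3 go.py .4614 .1191 .1 0
```

```text
pos [0.4392 0.133  0.1276] t 9.57 w 0.0869 F [-0.6  1.  -1.6]
shift cm [ 2.64 -1.46  2.33] turn [ 0.008 -0.045 -0.019]
```

Emit:
{"name": "arm_command", "arguments": {
  "plan": [
    [0,-1.5,2.3,0.008,-0.045,-0.019,8.7],
    [0,0,0,0,0,0,8.7],
    [2.5,0,0,0,0,0,8.7]
  ]
}}

```text
time: 9.95
position: [0.4596, 0.1181, 0.0991]
tool_rot: [-0.0, 0.709, 0.0, 0.705]
ft_force: [-0.1, -0.6, 0.6]
grip_width: 0.087
```

```bash
python3 go.py .4614 .1191 .0288 0
```

```text
pos [0.4596 0.1181 0.0991] t 9.95 w 0.087 F [-0.1 -0.6  0.6]
shift cm [7.03 0.1  0.23] turn [ 0.001 -0.007  0.   ]
```

Emit:
{"name": "arm_command", "arguments": {
  "plan": [
    [1.8,0.1,0.2,0,-0.005,0,7],
    [1.8,0,0,0,0,0,6],
    [1.8,0,0,0,0,0,6],
    [1.2,0,0,0,0,0,5.5],
    [0.4,0,0,0,0,0,5.5],
    [0,0,0,0,0,0,5]
  ]
}}

```text
time: 10.7
position: [0.4551, 0.1185, 0.0254]
tool_rot: [0.001, 0.712, -0.0, 0.702]
ft_force: [-0.0, 0.2, 0.1]
grip_width: 0.0524
```

```bash
python3 go.py .4614 .1191 .0288 0
```

```text
pos [0.4551 0.1185 0.0254] t 10.7 w 0.0524 F [-0.   0.2  0.1]
shift cm [-0.35  0.07  0.62] turn [-0.002 -0.015 -0.001]
```

Emit:
{"name": "arm_command", "arguments": {
  "plan": [
    [-0.35,0.07,0.6,0,-0.015,0,5],
    [0,0,0,0,0,0,3.5],
    [0,0,0,0,0,0,2],
    [0,0,0,0,0,0,2],
    [0,0,0,0,0,0,2]
  ]
}}

```text
time: 11.32
position: [0.4627, 0.1194, 0.0307]
tool_rot: [0.001, 0.706, -0.0, 0.709]
ft_force: [-0.1, -0.8, -1.8]
grip_width: 0.0285
```

```bash
python3 go.py .4614 .1191 .19 0
```

```text
pos [0.4627 0.1194 0.0307] t 11.32 w 0.0285 F [-0.1 -0.8 -1.8]
shift cm [-1.593e+01 -1.000e-02 -6.000e-02] turn [-0.002  0.004 -0.001]
```

Emit:
{"name": "arm_command", "arguments": {
  "plan": [
    [-2,0,0,0,0,0,2],
    [-4,0,0,0,0,0,2],
    [-4,0,0,0,0,0,2],
    [-4,0,0,0,0,0,2],
    [-1,-2,0,0,0,0,2],
    [0,-4,-0.3,0,0,0,2],
    [0,-5,-0.3,0,0,0,2],
    [0,-5,-0.3,0,0,0,2],
    [0,-5,-0.3,0,0,0,2],
    [0,-5,-0.3,0,0,0,2]
  ]
}}

```text
time: 12.58
position: [0.4447, -0.1446, 0.184]
tool_rot: [-0.002, 0.707, 0.003, 0.708]
ft_force: [0.6, -0.9, -1.8]
grip_width: 0.0284
```

```bash
python3 go.py .4293 -.327 .19 0
```

```text
pos [ 0.4447 -0.1446  0.184 ] t 12.57 w 0.0284 F [ 0.6 -0.9 -1.8]
shift cm [ -0.63 -18.23  -1.65] turn [ 0.006  0.001 -0.001]
```

Emit:
{"name": "arm_command", "arguments": {
  "plan": [
    [-0.5,-5,-0.4,0,0,0,2],
    [0,-5,-0.4,0,0,0,2],
    [0,-4,-0.4,0,0,0,2],
    [0,-2.5,-0.2,0,0,0,2],
    [0,-1,-0.2,0,0,0,2],
    [0,0,0,0,0,0,2]
  ]
}}

```text
time: 13.32
position: [0.426, -0.3273, 0.1867]
tool_rot: [0.002, 0.708, 0.002, 0.707]
ft_force: [-0.1, -0.5, -1.7]
grip_width: 0.0288
```

```bash
python3 go.py .4293 -.327 .045 0
```

```text
pos [ 0.426  -0.3273  0.1867] t 13.32 w 0.0288 F [-0.1 -0.5 -1.7]
shift cm [14.17 -0.04  0.34] turn [-0.    -0.001 -0.005]
```

Emit:
{"name": "arm_command", "arguments": {
  "plan": [
    [2,0,0.3,0,0,0,2],
    [3,0,0,0,0,0,2],
    [3,0,0,0,0,0,2],
    [3,0,0,0,0,0,2],
    [1.6,0,0,0,0,0,2],
    [0.6,0,0,0,0,0,2],
    [0,0,0,0,0,0,2]
  ]
}}

```text
time: 14.2
position: [0.4302, -0.3159, 0.0524]
tool_rot: [0.0, 0.708, 0.006, 0.706]
ft_force: [-0.4, 0.5, -0.3]
grip_width: 0.0285
```

```bash
python3 go.py .4293 -.327 .038 0
```

```text
pos [ 0.4302 -0.3159  0.0524] t 14.2 w 0.0285 F [-0.4  0.5 -0.3]
shift cm [ 1.43 -1.13 -0.09] turn [ 0.008 -0.002 -0.01 ]
```

Emit:
{"name": "arm_command", "arguments": {
  "plan": [
    [0.3,-1.1,0,0.008,-0.002,-0.01,2],
    [0.5,0,0,0,0,0,2],
    [0.3,0,0,0,0,0,2],
    [0,0,0,0,0,0,2]
  ]
}}

```text
time: 14.7
position: [0.4315, -0.3287, 0.0427]
tool_rot: [-0.002, 0.706, -0.002, 0.708]
ft_force: [-0.4, 0.3, -0.9]
grip_width: 0.0286
```

```bash
python3 go.py .4293 -.327 .038 0
```

```text
pos [ 0.4315 -0.3287  0.0427] t 14.7 w 0.0286 F [-0.4  0.3 -0.9]
shift cm [ 0.47  0.18 -0.23] turn [-0.     0.003  0.005]
```

Emit:
{"name": "arm_command", "arguments": {
  "plan": [
    [0.2,0,0,0,0,0,2],
    [0.15,0,0,0,0,0,2],
    [0.1,0,0,0,0,0,2],
    [0,0,0,0,0,0,2]
  ]
}}

```text
time: 15.2
position: [0.4317, -0.3292, 0.0387]
tool_rot: [-0.002, 0.706, -0.002, 0.708]
ft_force: [-0.5, -0.5, -0.7]
grip_width: 0.0279
```

```bash
python3 go.py .4293 -.327 .038 0
```

```text
pos [ 0.4317 -0.3292  0.0387] t 15.2 w 0.0279 F [-0.5 -0.5 -0.7]
shift cm [ 0.07  0.23 -0.24] turn [0.    0.003 0.006]
```

Emit:
{"name": "arm_command", "arguments": {
  "plan": [
    [0.05,0,0,0,0,0,3.2],
    [0,0,0,0,0,0,4],
    [0,0,0,0,0,0,4.8],
    [-1.5,0,0,0,0,0,4.8],
    [-3,0,0,0,0,0,4.8],
    [-5,0,0,0,0,0,4.8],
    [-5,0,0,0,0,0,4.8],
    [-2,0,0,0,0,0,4.8],
    [0,0,0,0,0,0,4.8]
  ]
}}

```text
time: 16.32
position: [0.4317, -0.3286, 0.2129]
tool_rot: [-0.003, 0.705, -0.003, 0.709]
ft_force: [0.6, -0.8, -0.4]
grip_width: 0.0481
```

```bash
python3 w.py .431 -.329 .03 .07 .098; python3 go.py .685 .1535 .2 0;python3 go.py .685 .1535 .2 76; python3 -c "
from n import *
for n in ('scene','side'):
    p,d,K,T=cam(n); np.savez(n+'1.npz',p=p,d=d,K=K,T=T); C=cloud(d,K,T); C[d==0]=-9
    for c in ((.432,-.391),(.431,-.329),(.397,-.261),(.46,-.260)):
        P=topc(C,*c,.025,.085,.096); print(n,len(P),rect(P) if len(P)>4 else '',np.median(P[:,2]) if len(P) else '')
"
```

```text
455 c (430.5,-329.3) size (27.6,27.9) ang 1.8 [[ 0.4173 -0.3417  0.072 ]
 [ 0.4434 -0.3157  0.0911]]
pos [ 0.4313 -0.3281  0.2119] t 16.38 w 0.0478 F [-0.6  0.1  0.4]
shift cm [ 0.98 48.17 25.37] turn [-0.     0.005  0.007]
pos [ 0.4313 -0.3281  0.2119] t 16.38 w 0.0478 F [-0.6  0.1  0.4]
shift cm [ 0.98 48.17 25.37] turn [-1.326 -0.     0.01 ]
scene 61 c (434.4,-387.7) size (28.4,26.9) ang 81.7 0.0896684343666414
scene 61 c (432.6,-328.3) size (28.8,26.3) ang 22.0 0.08993371371752301
scene 58 c (397.7,-258.9) size (28.5,24.1) ang 22.2 0.08966919543605145
scene 65 c (459.5,-258.8) size (25.9,27.2) ang 9.5 0.08969850195969731
side 155 c (433.3,-392.2) size (27.9,27.3) ang 12.8 0.0891047665008815
side 133 c (431.3,-331.0) size (28.2,27.0) ang 43.2 0.08908333743345132
side 124 c (396.4,-262.7) size (29.5,25.6) ang 44.5 0.08942078993721125
side 103 c (458.1,-262.2) size (27.4,28.0) ang 69.4 0.08914602693177964
```

Both vials are standing in the crate, cap tops at 90 mm. The flacon is next.

Emit:
{"name": "arm_command", "arguments": {
  "plan": [
    [0,2.5,1.3,0,0,0,6],
    [0,4.7,2.5,0,0,0,7],
    [0,4.7,2.5,0,0,0,7],
    [0,4.7,2.5,0,0,0,7],
    [0,4.7,2.5,0,0,0,7],
    [0,4.7,2.5,0,0,0,7],
    [0,4.7,2.5,0,0,0,7],
    [0,4.7,2.5,0,0,0,7],
    [0,4.7,2.5,0,0,0,7],
    [0,4.5,2.4,0,0,0,7],
    [0,2.5,1.3,0,0,0,7],
    [0,1,0.5,0,0,0,7]
  ]
}}

```text
time: 17.98
position: [0.6828, 0.1692, 0.1826]
tool_rot: [0.004, 0.721, 0.0, 0.693]
ft_force: [-0.4, 0.0, -0.3]
grip_width: 0.0701
```

Emit:
{"name": "arm_command", "arguments": {
  "plan": [
    [0,0,0,-0.17,0,0,7],
    [0,0,0,-0.17,0,0,7],
    [0,0,0,-0.17,0,0,7],
    [0,0,0,-0.17,0,0,7],
    [0,0,0,-0.17,0,0,7],
    [0,0,0,-0.17,0,0,7],
    [0,0,0,-0.17,0,0,7],
    [0,0,0,-0.1,0,0,7],
    [0,0,0,0,0,0,7]
  ]
}}

```text
time: 19.1
position: [0.6728, 0.1597, 0.1691]
tool_rot: [-0.418, 0.577, 0.448, 0.54]
ft_force: [-0.4, -0.1, -0.2]
grip_width: 0.0702
```

```bash
python3 go.py .685 .1535 .2 76; python3 w.py .685 .1535 .05 .066 .084 pics/w3.png;  python3 w.py .685 .1535 .03 .1 .115; python3 go.py .685 .1535 .2 76 
```

```text
pos [0.6728 0.1597 0.1691] t 19.1 w 0.0702 F [-0.4 -0.1 -0.2]
shift cm [-3.16 -1.13 -0.35] turn [-0.007 -0.016 -0.066]
754 c (683.7,153.9) size (29.9,58.1) ang 76.8 [[0.6545 0.1366 0.0702]
 [0.7116 0.172  0.0791]]
437 c (683.6,154.2) size (23.3,24.1) ang 78.1 [[0.6721 0.1434 0.102 ]
 [0.6943 0.1652 0.109 ]]
pos [0.673  0.1601 0.1693] t 19.2 w 0.0698 F [-0.3 -0.2 -0.3]
shift cm [-3.14 -1.12 -0.39] turn [-0.008 -0.016 -0.065]
```

Emit:
{"name": "arm_command", "arguments": {
  "plan": [
    [0,-1.1,-0.4,-0.01,-0.016,-0.065,7],
    [0,0,0,0,0,0,7],
    [1,0,0,0,0,0,7]
  ]
}}

```text
time: 19.58
position: [0.6832, 0.1529, 0.1587]
tool_rot: [-0.435, 0.557, 0.435, 0.558]
ft_force: [-0.1, -0.8, -0.3]
grip_width: 0.0698
```

```bash
python3 go.py .6837 .154 .045 76.8
```

```text
pos [0.6832 0.1529 0.1587] t 19.57 w 0.0698 F [-0.1 -0.8 -0.3]
shift cm [ 1.137e+01 -1.000e-02  1.100e-01] turn [-0.016  0.     0.001]
```

Emit:
{"name": "arm_command", "arguments": {
  "plan": [
    [1.5,0,0.1,-0.015,0,0,7],
    [1.5,0,0,0,0,0,7],
    [1.5,0,0,0,0,0,7],
    [1.5,0,0,0,0,0,7],
    [0.5,0,0,0,0,0,7]
  ]
}}

```text
time: 20.2
position: [0.6816, 0.1544, 0.0858]
tool_rot: [-0.438, 0.556, 0.44, 0.553]
ft_force: [-0.8, -1.1, -0.4]
grip_width: 0.0703
```

```bash
python3 go.py .6837 .154 .045 76.8
```

```text
pos [0.6816 0.1544 0.0858] t 20.2 w 0.0703 F [-0.8 -1.1 -0.4]
shift cm [ 4.08 -0.24  0.02] turn [ 0.    -0.001 -0.005]
```

Emit:
{"name": "arm_command", "arguments": {
  "plan": [
    [1,-0.2,0,0,0,-0.005,7],
    [1,0,0,0,0,0,7],
    [0.9,0,0,0,0,0,7],
    [0.5,0,0,0,0,0,6],
    [0.2,0,0,0,0,0,5]
  ]
}}

```text
time: 20.82
position: [0.6843, 0.1538, 0.0478]
tool_rot: [-0.44, 0.554, 0.439, 0.554]
ft_force: [0.7, -0.4, -0.5]
grip_width: 0.0575
```

```bash
python3 go.py .6837 .154 .045 76.8
```

```text
pos [0.6843 0.1538 0.0478] t 20.82 w 0.0575 F [ 0.7 -0.4 -0.5]
shift cm [0.28 0.06 0.  ] turn [ 0.    -0.001  0.002]
```

Emit:
{"name": "arm_command", "arguments": {
  "plan": [
    [0.25,0,0,0,0,0,5],
    [0,0,0,0,0,0,3.5],
    [0,0,0,0,0,0,2],
    [0,0,0,0,0,0,2],
    [0,0,0,0,0,0,2],
    [0,0,0,0,0,0,2]
  ],
  "grip_force": 22
}}

```text
time: 21.58
position: [0.6851, 0.1539, 0.0462]
tool_rot: [-0.44, 0.553, 0.438, 0.555]
ft_force: [-0.5, -0.3, -0.8]
grip_width: 0.0245
```

```bash
python3 go.py .591 -.331 .19 76.8
```

```text
pos [0.6851 0.1539 0.0462] t 21.57 w 0.0245 F [-0.5 -0.3 -0.8]
shift cm [-14.37  -1.96 -49.36] turn [ 0.    -0.     0.004]
```

```bash
python3 w.py .685 .154 .05 .066 .084 pics/w4.png; python3 go.py .6837 .154 .045 76.8; python3 -c "
from n import *
p,d,K,T=cam('side'); C=cloud(d,K,T); C[d==0]=-9
q=load('side')[0]
a=np.hstack([cv2.imread('pics/w4.png'),cv2.resize(p[110:230,170:330],(512,384))]); cv2.imwrite('pics/c4.png',cv2.resize(a,(800,300)))
"
```

```text
1580 c (669.8,157.6) size (40.4,29.5) ang 75.8 [[0.6537 0.1431 0.0679]
 [0.6799 0.1728 0.0795]]
pos [0.6851 0.1539 0.0461] t 21.62 w 0.0245 F [-0.5  0.1 -0.1]
shift cm [ 0.11  0.14 -0.03] turn [ 0.    -0.     0.003]
```

View pics/c4.png

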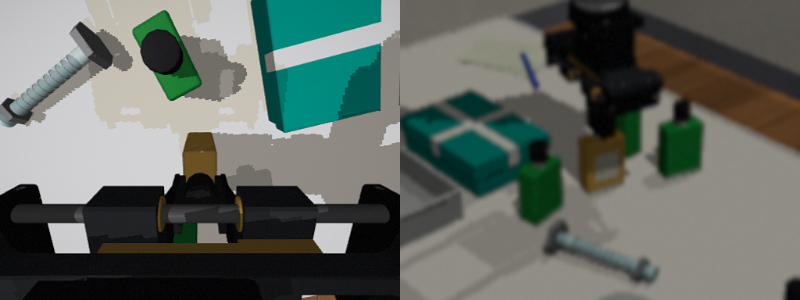

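Left half: the wrist view shows the amber flacon (200,165) between the fingers at (178,190) and (228,190), clear of the green look-alike at (168,55). Right half: the side view shows the gripper over the amber flacon at (603,160). The 24.5 mm opening is less than the expected 30 mm, so I'll lift slightly and check.

Emit:
{"name": "arm_command", "arguments": {
  "plan": [
    [-0.5,0,0,0,0,0,2],
    [-0.5,0,0,0,0,0,2],
    [0,0,0,0,0,0,2]
  ]
}}

```text
time: 22.05
position: [0.6847, 0.1539, 0.0565]
tool_rot: [-0.44, 0.554, 0.438, 0.555]
ft_force: [1.3, -0.3, -1.1]
grip_width: 0.0244
```

```bash
python3 w.py .66 .16 .05 .066 .1 pics/w5.png; python3 go.py .6837 .154 .045 76.8; python3 -c "
from n import *
p,d,K,T=cam('side'); C=cloud(d,K,T); C[d==0]=-9
P=C[(abs(C[...,0]-.685)<.04)&(abs(C[...,1]-.153)<.03)&(C[...,2]>.004)&(C[...,2]<.05)]
h=cv2.cvtColor(p,cv2.COLOR_BGR2HSV); m=(h[...,0]>8)&(h[...,0]<28)&(h[...,1]>110)&(C[...,0]>.64)&(C[...,0]<.73)&(C[...,1]>.12)&(C[...,1]<.19)
print(np.percentile(C[m],[2,50,98],0))
a=np.hstack([cv2.imread('pics/w5.png'),cv2.resize(p[140:212,215:311],(512,384))]); cv2.imwrite('pics/c5.png',cv2.resize(a,(800,300)))
"
```

```text
1951 c (669.2,157.6) size (42.2,29.9) ang 75.8 [[0.6532 0.1414 0.0689]
 [0.6797 0.1735 0.0992]]
pos [0.6845 0.1539 0.0563] t 22.1 w 0.0238 F [ 0.1  0.1 -0.3]
shift cm [ 1.13  0.08 -0.01] turn [ 0.    -0.     0.002]
[[0.65310638 0.12802417 0.01588418]
 [0.66326919 0.14482913 0.07597463]
 [0.70454741 0.1816929  0.20586686]]
```

View pics/c5.png

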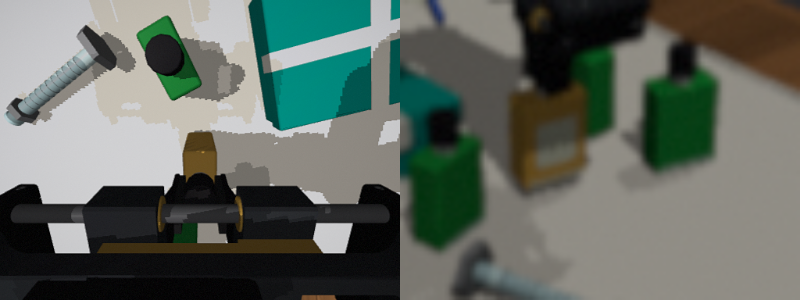

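```bash
python3 -c "
from n import *
for n in('scene','side'):
    p,d,K,T=load(n,0); C=cloud(d,K,T); C[d==0]=-9
    P=C[(abs(C[...,0]-.624)<.1)&(abs(C[...,1])<.06)&(C[...,2]>.09)&(C[...,2]<.4)]
    for s in(-1,1):
        Q=P[(P[:,0]-.624)*s>.02]; print(n,s,len(Q),Q[:,2].min(), 'tip rows',Q[Q[:,2]<Q[:,2].min()+.01].mean(0))
p,d,K,T=cam('side'); C=cloud(d,K,T); C[d==0]=-9
h=cv2.cvtColor(p,cv2.COLOR_BGR2HSV); V=h[...,2]
m=(V<50)&(abs(C[...,0]-.685)<.03)&(abs(C[...,1]-.15)<.04); print('dark near flacon z',np.percentile(C[m][:,2],[0,2,5,10,50]))
p,d,K,T=cam('wrist'); C=cloud(d,K,T);C[d==0]=-9
o=robot.get_obs(); L=R.from_quat(o['tool_rot']).inv().apply((C-o['position']).reshape(-1,3)).reshape(C.shape)
m=(d>0)&(abs(L[...,2])<.06)&(abs(L[...,1])<.02); Q=L[m]
for a in np.arange(-.08,.03,.01):
    S=Q[(Q[:,0]>a)&(Q[:,0]<a+.01)]; print('toolx %.2f'%a,len(S),np.percentile(S[:,1:],[5,50,95],0).round(3).tolist() if len(S) else '')
"
```

```text
scene -1 434 0.22075099281375865 tip rows [0.58067005 0.00128948 0.22594815]
scene 1 1523 0.22169981986103937 tip rows [0.67627399 0.00299609 0.22707592]
side -1 1468 0.22053776599365477 tip rows [ 0.57484327 -0.00117842  0.22630273]
side 1 658 0.22038360335661789 tip rows [ 0.67085449 -0.00325438  0.22586793]
dark near flacon z [0.05033526 0.08769463 0.10156035 0.11525855 0.27281519]
toolx -0.08 424 [[0.01, -0.022], [0.011, 0.012], [0.012, 0.022]]
toolx -0.07 1254 [[-0.001, -0.018], [0.007, -0.0], [0.012, 0.018]]
toolx -0.06 541 [[0.005, -0.019], [0.011, 0.0], [0.013, 0.019]]
toolx -0.05 456 [[0.006, -0.019], [0.011, 0.001], [0.013, 0.019]]
toolx -0.04 794 [[0.006, -0.014], [0.013, -0.0], [0.019, 0.013]]
toolx -0.03 15 [[0.008, -0.015], [0.011, -0.015], [0.016, 0.014]]
toolx -0.02 0 
toolx -0.01 0 
toolx -0.00 0 
toolx 0.01 0 
toolx 0.02 0
```

The fingertips measure about 30–37 mm above the reported TCP, so the gripper is holding the cap, which is 25 mm across. The flacon lifted and is held. I'll carry it on gently, and the cylinder grasp will have to go correspondingly lower.

Emit:
{"name": "arm_command", "arguments": {
  "plan": [
    [-2,0,0,0,0,0,2],
    [-3,0,0,0,0,0,2],
    [-3.5,0,0,0,0,0,2],
    [-3.5,0,0,0,0,0,2],
    [-2,0,0,0,0,0,2],
    [0,0,0,-0.09,0,0,2],
    [0,0,0,-0.09,0,0,2],
    [0,0,0,0,0,0,2]
  ]
}}

```text
time: 23.25
position: [0.686, 0.1543, 0.2117]
tool_rot: [-0.491, 0.508, 0.486, 0.514]
ft_force: [0.1, 0.5, -1.3]
grip_width: 0.0242
```

```bash
python3 go.py .591 -.336 .2 87.5
```

```text
pos [0.686  0.1543 0.2117] t 23.25 w 0.0242 F [ 0.1  0.5 -1.3]
shift cm [  1.08   7.28 -49.41] turn [-0.002  0.     0.012]
```

Emit:
{"name": "arm_command", "arguments": {
  "plan": [
    [0,0.3,-2,0,0,0,2],
    [0,0.6,-3.5,0,0,0,2],
    [0,0.7,-4.8,0,0,0,2],
    [0,0.7,-4.8,0,0,0,2],
    [0,0.7,-4.8,0,0,0,2],
    [0,0.7,-4.8,0,0,0,2],
    [0,0.7,-4.8,0,0,0,2],
    [0,0.7,-4.8,0,0,0,2],
    [0,0.7,-4.5,0,0,0,2],
    [0,0.6,-3.5,0,0,0,2],
    [0,0.4,-2.5,0,0,0,2],
    [0,0.2,-1.2,0,0,0,2]
  ]
}}

```text
time: 24.75
position: [0.5797, -0.3286, 0.214]
tool_rot: [-0.487, 0.515, 0.48, 0.516]
ft_force: [-0.1, 0.6, -1.2]
grip_width: 0.0244
```

```bash
python3 go.py .591 -.336 .2 87.5
```

```text
pos [ 0.5797 -0.3286  0.214 ] t 24.75 w 0.0244 F [-0.1  0.6 -1.2]
shift cm [ 1.41 -1.16 -0.66] turn [-0.02  -0.006  0.008]
```

Emit:
{"name": "arm_command", "arguments": {
  "plan": [
    [0,-1.2,-0.6,-0.02,-0.006,0.008,2],
    [1.5,0,0,0,0,0,2],
    [2,0,0,0,0,0,2],
    [2,0,0,0,0,0,2],
    [2,0,0,0,0,0,2],
    [1,0,0,0,0,0,2],
    [0,0,0,0,0,0,2]
  ]
}}

```text
time: 25.62
position: [0.5847, -0.3304, 0.122]
tool_rot: [-0.484, 0.512, 0.492, 0.511]
ft_force: [0.2, -0.2, -1.0]
grip_width: 0.0245
```

```bash
python3 go.py .591 -.336 .06 87.5; python3 -c "
from n import *
a=[]
for n in ('scene','side'):
    p,d,K,T=cam(n); np.savez(n+'2.npz',p=p,d=d,K=K,T=T)
    a.append(p)
a=np.hstack([cv2.resize(a[0][100:220,80:240],(512,384)),cv2.resize(a[1][180:320,235:422],(512,384))]); cv2.imwrite('pics/c6.png',cv2.resize(a,(800,300)))
"
```

```text
pos [ 0.5847 -0.3304  0.122 ] t 25.62 w 0.0245 F [ 0.2 -0.2 -1. ]
shift cm [ 6.19 -0.71 -0.57] turn [-0.002  0.007 -0.009]
```

View pics/c6.png

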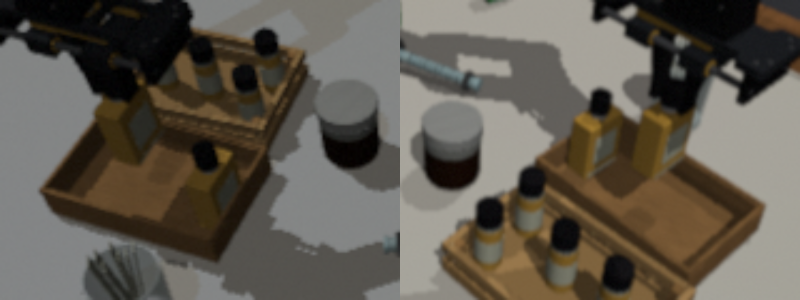

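The flacon hangs upright from the gripper over the carton, at (128,125) on the left and (662,140) on the right. The stock flacon is at (212,185). All four vials stand in the crate. I'll lower it now.

Emit:
{"name": "arm_command", "arguments": {
  "plan": [
    [1,-0.7,-0.6,0,0.007,-0.009,2],
    [1.5,0,0,0,0,0,2],
    [1.5,0,0,0,0,0,2],
    [1.2,0,0,0,0,0,2],
    [0.4,0,0,0,0,0,2],
    [0,0,0,0,0,0,2]
  ]
}}

```text
time: 26.48
position: [0.5936, -0.3388, 0.0642]
tool_rot: [-0.49, 0.511, 0.486, 0.512]
ft_force: [-0.3, -0.2, -1.3]
grip_width: 0.0242
```

```bash
python3 go.py .591 -.336 .05 87.5
```

```text
pos [ 0.5936 -0.3388  0.0642] t 26.48 w 0.0242 F [-0.3 -0.2 -1.3]
shift cm [1.42 0.28 0.27] turn [-0.003 -0.003  0.004]
```

Emit:
{"name": "arm_command", "arguments": {
  "plan": [
    [0.4,0.2,0.2,0,0,0.004,2],
    [0.4,0,0,0,0,0,2],
    [0.25,0,0,0,0,0,2],
    [0.15,0,0,0,0,0,2],
    [0.1,0,0,0,0,0,2],
    [0,0,0,0,0,0,2]
  ]
}}

```text
time: 27.22
position: [0.5926, -0.3373, 0.0518]
tool_rot: [-0.49, 0.512, 0.487, 0.511]
ft_force: [-0.0, -0.4, -0.9]
grip_width: 0.0245
```

```bash
python3 go.py .591 -.336 .05 87.5
```

```text
pos [ 0.5926 -0.3373  0.0518] t 27.23 w 0.0245 F [-0.  -0.4 -0.9]
shift cm [0.18 0.16 0.12] turn [-0.003 -0.005  0.002]
```

Emit:
{"name": "arm_command", "arguments": {
  "plan": [
    [0.1,0,0,0,0,0,2],
    [0.1,0,0,0,0,0,2],
    [0.05,0,0,0,0,0,2],
    [0,0,0,0,0,0,2],
    [0,0,0,0,0,0,2.8],
    [0,0,0,0,0,0,3.6],
    [0,0,0,0,0,0,4.6],
    [0,0,0,0,0,0,4.6],
    [-1.5,0,0,0,0,0,4.6],
    [-3,0,0,0,0,0,4.6],
    [-5,0,0,0,0,0,4.6],
    [-4,0,0,0,0,0,4.6]
  ]
}}

```text
time: 28.72
position: [0.5911, -0.3358, 0.1877]
tool_rot: [-0.488, 0.512, 0.488, 0.51]
ft_force: [0.9, -1.2, -0.1]
grip_width: 0.0459
```

```bash
python3 go.py .566 .02 .2 20; python3 w.py .592 -.337 .02 .1 .12; python3 -c "
from n import *
for n in ('scene','side'):
    p,d,K,T=cam(n); np.savez(n+'3.npz',p=p,d=d,K=K,T=T); C=cloud(d,K,T); C[d==0]=-9
    P=topc(C,.592,-.337,.02,.105,.118); print(n,len(P),rect(P) if len(P)>4 else '',np.median(P[:,2]) if len(P) else '')
"
```

```text
pos [ 0.5911 -0.3358  0.1877] t 28.73 w 0.0459 F [ 0.9 -1.2 -0.1]
shift cm [-1.31  4.16 35.42] turn [ 1.175 -0.003 -0.   ]
433 c (591.2,-337.8) size (24.1,23.8) ang 41.2 [[ 0.5798 -0.3487  0.1025]
 [ 0.6017 -0.3267  0.1132]]
scene 68 c (593.0,-336.8) size (25.1,22.6) ang 56.6 0.11151798571339805
side 83 c (592.5,-338.3) size (24.6,22.6) ang 1.3 0.11113649169310214
```

The flacon stands in the carton with its top at 111–112 mm. The cylinder is next.

Emit:
{"name": "arm_command", "arguments": {
  "plan": [
    [-1,0.3,2.5,0,0,0,5],
    [0,0.5,4.5,0,0,0,5],
    [0,0.5,4.8,0,0,0,5],
    [0,0.5,4.8,0,0,0,5],
    [0,0.5,4.8,0,0,0,5],
    [0,0.5,4.8,0,0,0,5],
    [0,0.5,4.2,0,0,0,5],
    [0,0.5,3,0,0,0,5],
    [0,0.3,2,0,0,0,5],
    [0,0,0,0.17,0,0,5],
    [0,0,0,0.17,0,0,5]
  ]
}}

```text
time: 30.25
position: [0.5499, 0.0487, 0.1919]
tool_rot: [-0.386, 0.593, 0.401, 0.582]
ft_force: [0.8, 0.7, 0.4]
grip_width: 0.0496
```

Emit:
{"name": "arm_command", "arguments": {
  "plan": [
    [0,0,0,0.17,0,0,5],
    [0,0,0,0.17,0,0,5],
    [0,0,0,0.17,0,0,5],
    [0,0,0,0.17,0,0,5],
    [0,0,0,0.12,0,0,5],
    [0,0,0,0,0,0,5]
  ]
}}

```text
time: 31.0
position: [0.5376, 0.058, 0.1881]
tool_rot: [-0.119, 0.709, 0.134, 0.682]
ft_force: [-0.3, -1.0, 0.1]
grip_width: 0.0499
```

```bash
python3 go.py .566 .02 .15 20; cat > cy.py <<'E'
from n import *
p,d,K,T=cam("wrist"); cv2.imwrite("pics/w7.png",p); C=cloud(d,K,T); C[d==0]=-9
P=C[(C[...,0]>.5)&(C[...,0]<.65)&(C[...,1]>-.07)&(C[...,1]<.11)&(C[...,2]>.006)&(C[...,2]<.05)]
m=P[:,:2].mean(0); w,v=np.linalg.eigh(np.cov(P[:,:2].T)); a=v[:,1]*np.sign(v[1,1])
t=(P[:,:2]-m)@a; s=(P[:,:2]-m)@np.array([a[1],-a[0]])
print("axis deg from y",np.degrees(np.arctan2(-a[0],a[1])),"len",t.min(),t.max(),len(P))
for b in np.arange(t.min(),t.max(),.014):
    k=(t>=b)&(t<b+.014)
    if k.sum()>3:
        c=m+a*(b+.007)+np.array([a[1],-a[0]])*(np.percentile(s[k],3)+np.percentile(s[k],97))/2; print("t %.3f"%(b-t.min()),"c",c.round(4),"w %.4f zmax %.4f"%(np.ptp(np.percentile(s[k],[3,97])),np.percentile(P[k,2],97)))
E
python3 cy.py
```

```text
pos [0.5376 0.058  0.1881] t 31.0 w 0.0499 F [-0.3 -1.   0.1]
shift cm [ 3.63 -4.66  1.45] turn [ 0.011 -0.035 -0.027]
axis deg from y 19.67027856953965 len -0.0816917246497966 0.059341517599554805 1303
t 0.000 c [ 0.5878 -0.042 ] w 0.0170 zmax 0.0225
t 0.014 c [ 0.5827 -0.0289] w 0.0262 zmax 0.0270
t 0.028 c [ 0.5783 -0.0156] w 0.0151 zmax 0.0229
t 0.042 c [ 0.5732 -0.0026] w 0.0150 zmax 0.0236
t 0.056 c [0.5687 0.0107] w 0.0138 zmax 0.0243
t 0.070 c [0.5644 0.024 ] w 0.0146 zmax 0.0255
t 0.084 c [0.5593 0.0371] w 0.0145 zmax 0.0263
t 0.098 c [0.5542 0.0501] w 0.0144 zmax 0.0268
t 0.112 c [0.5498 0.0634] w 0.0154 zmax 0.0274
t 0.126 c [0.5451 0.0766] w 0.0413 zmax 0.0409
t 0.140 c [0.541 0.09 ] w 0.0351 zmax 0.0227
```

Emit:
{"name": "arm_command", "arguments": {
  "plan": [
    [0,-2.2,0.8,0.011,-0.035,-0.027,5],
    [0,-2.4,0.8,0,0,0,5],
    [2,0,0,0,0,0,5],
    [2,0,0,0,0,0,5],
    [0.5,0,0,0,0,0,5]
  ]
}}

```text
time: 31.68
position: [0.571, 0.0187, 0.1413]
tool_rot: [-0.125, 0.696, 0.126, 0.696]
ft_force: [0.2, 0.8, 0.1]
grip_width: 0.0498
```

```bash
python3 go.py .5644 .024 .01 19.7
```

```text
pos [0.571  0.0187 0.1413] t 31.68 w 0.0498 F [0.2 0.8 0.1]
shift cm [13.13  0.72 -0.45] turn [ 0.013  0.001 -0.001]
```

Emit:
{"name": "arm_command", "arguments": {
  "plan": [
    [1.5,0.7,-0.4,0.013,0,0,5],
    [2,0,0,0,0,0,5],
    [2,0,0,0,0,0,5],
    [2,0,0,0,0,0,5],
    [2,0,0,0,0,0,5],
    [1.5,0,0,0,0,0,5],
    [0.5,0,0,0,0,0,5],
    [0,0,0,0,0,0,5]
  ]
}}

```text
time: 32.67
position: [0.5724, 0.0211, 0.0259]
tool_rot: [-0.122, 0.694, 0.122, 0.699]
ft_force: [-0.3, -0.2, 0.4]
grip_width: 0.0501
```

```bash
python3 go.py .5644 .024 .0 19.7; python3 -c "
from n import *
for n in('scene','side'):
    p,d,K,T=cam(n); C=cloud(d,K,T); C[d==0]=-9
    V=p.max(2); P=C[(V<60)&(abs(C[...,0]-.5644)<.06)&(abs(C[...,1]-.024)<.03)&(C[...,2]>.02)&(C[...,2]<.3)]
    print(n,np.sort(P[:,2])[:12].round(4))
"
```

```text
pos [0.5724 0.0211 0.0259] t 32.67 w 0.0501 F [-0.3 -0.2  0.4]
shift cm [ 2.58  0.55 -0.67] turn [0.003 0.008 0.002]
scene [0.0886 0.0886 0.0897 0.0903 0.091  0.0922 0.0926 0.0928 0.093  0.0938
 0.094  0.0942]
side [0.0633 0.0642 0.0642 0.0654 0.0656 0.066  0.0661 0.0663 0.0663 0.0671
 0.0676 0.0678]
```

Emit:
{"name": "arm_command", "arguments": {
  "plan": [
    [1,0.5,-0.7,0,0.008,0,5],
    [1,0,0,0,0,0,4],
    [1,0,0,0,0,0,3.2],
    [1,0,0,0,0,0,3.2],
    [0,0,0,0,0,0,3.2]
  ]
}}

```text
time: 33.4
position: [0.5642, 0.0236, -0.0157]
tool_rot: [-0.123, 0.696, 0.121, 0.697]
ft_force: [0.3, 0.6, 0.4]
grip_width: 0.0327
```

```bash
python3 go.py .5644 .024 -.025 19.7; python3 -c "
from n import *
for n in('scene','side'):
    p,d,K,T=cam(n); C=cloud(d,K,T); C[d==0]=-9
    V=p.max(2); P=C[(V<60)&(abs(C[...,0]-.5644)<.06)&(abs(C[...,1]-.024)<.025)&(C[...,2]>.004)&(C[...,2]<.3)]
    print(n,np.sort(P[:,2])[:12].round(4))
    cv2.imwrite('pics/t_%s.png'%n,p)
a=cv2.imread('pics/t_side.png'); b=cv2.imread('pics/t_scene.png')
cv2.imwrite('pics/c8.png',cv2.resize(np.hstack([cv2.resize(b[140:230,200:320],(512,384)),cv2.resize(a[150:240,190:310],(512,384))]),(800,300)))
"
```

```text
pos [ 0.5642  0.0236 -0.0157] t 33.4 w 0.0327 F [0.3 0.6 0.4]
shift cm [0.93 0.03 0.03] turn [0.003 0.001 0.003]
scene [0.062  0.0668 0.0669 0.0692 0.0698 0.07   0.0703 0.0705 0.0705 0.0706
 0.0715 0.0718]
side [0.0193 0.0205 0.0209 0.0219 0.0227 0.023  0.0231 0.0232 0.0237 0.0238
 0.0251 0.0255]
```

View pics/c8.png

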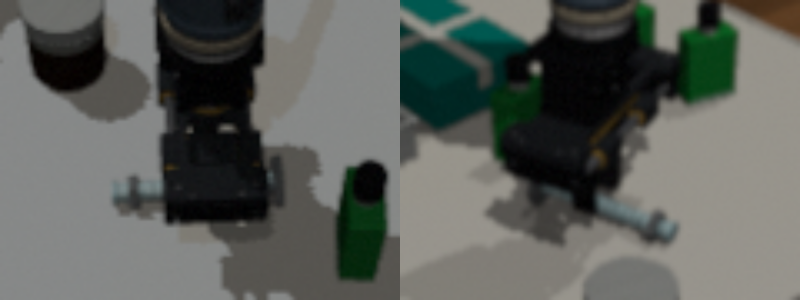

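The fingers straddle the tube, and the side view's fingertips measure about 20 mm above the table at (585,200). The foot (275,180) and bumper (155,190) in the scene half are clear of the gripper. I'll go about 10 mm lower and then close.

Emit:
{"name": "arm_command", "arguments": {
  "plan": [
    [0.3,0,0,0,0,0,3.2],
    [0.3,0,0,0,0,0,3.2],
    [0.3,0,0,0,0,0,3.2],
    [0.1,0,0,0,0,0,3.2],
    [0,0,0,0,0,0,3.2]
  ]
}}

```text
time: 34.12
position: [0.5658, 0.0234, -0.0247]
tool_rot: [-0.123, 0.695, 0.12, 0.698]
ft_force: [-0.7, 0.2, -0.7]
grip_width: 0.032
```

```bash
python3 go.py .5644 .024 -.026 19.7; python3 -c "
from n import *
for n in('side',):
    p,d,K,T=cam(n); C=cloud(d,K,T); C[d==0]=-9
    V=p.max(2); P=C[(V<60)&(abs(C[...,0]-.5644)<.06)&(abs(C[...,1]-.024)<.025)&(C[...,2]>.004)&(C[...,2]<.3)]
    print(n,np.sort(P[:,2])[:12].round(4))
"
```

```text
pos [ 0.5658  0.0234 -0.0247] t 34.12 w 0.032 F [-0.7  0.2 -0.7]
shift cm [ 0.13  0.11 -0.11] turn [0.003 0.004 0.005]
side [0.014  0.0143 0.0149 0.0155 0.0157 0.0158 0.0165 0.0165 0.0165 0.0169
 0.017  0.017 ]
```

Emit:
{"name": "arm_command", "arguments": {
  "plan": [
    [0.2,0,-0.1,0,0.004,0,3.2],
    [0.15,0,0,0,0,0,3.2],
    [0,0,0,0,0,0,2.2],
    [0,0,0,0,0,0,0.8],
    [0,0,0,0,0,0,0.8],
    [0,0,0,0,0,0,0.8],
    [0,0,0,0,0,0,0.8]
  ],
  "grip_force": 15
}}

```text
time: 35.05
position: [0.565, 0.023, -0.0283]
tool_rot: [-0.124, 0.696, 0.12, 0.697]
ft_force: [-0.0, 0.1, -0.8]
grip_width: 0.0157
```

```bash
python3 go.py .431 .318 .1 0
```

```text
pos [ 0.565   0.023  -0.0283] t 35.05 w 0.0157 F [-0.   0.1 -0.8]
shift cm [-13.    32.23  -2.58] turn [0.347 0.001 0.005]
```

Emit:
{"name": "arm_command", "arguments": {
  "plan": [
    [-0.5,0,0,0,0,0,0.8],
    [-1,0,0,0,0,0,0.8],
    [-2,0,0,0,0,0,0.8],
    [-3,0,0,0,0,0,0.8],
    [-3,0,0,0,0,0,0.8],
    [-3,0,0,0,0,0,0.8],
    [-1.5,0,0,0,0,0,0.8],
    [0,0,0,0.17,0,0,0.8],
    [0,0,0,0.17,0,0,0.8],
    [0,0,0,0,0,0,0.8]
  ]
}}

```text
time: 36.3
position: [0.5637, 0.0238, 0.1201]
tool_rot: [-0.001, 0.706, -0.002, 0.708]
ft_force: [-0.0, 0.3, -1.7]
grip_width: 0.0152
```

```bash
python3 go.py .431 .318 .12 0; python3 -c "
from n import *
p,d,K,T=cam('scene'); cv2.imwrite('pics/s9.png',p); C=cloud(d,K,T); C[d==0]=-9
q,d2,K2,T2=cam('side')
cv2.imwrite('pics/c9.png',cv2.resize(np.hstack([cv2.resize(p[110:230,200:360],(512,384)),cv2.resize(q[120:240,180:340],(512,384))]),(800,300)))
"
```

```text
pos [0.5637 0.0238 0.1201] t 36.3 w 0.0152 F [-0.   0.3 -1.7]
shift cm [ -0.18  29.39 -13.32] turn [-0.002  0.003  0.005]
```

View pics/c9.png

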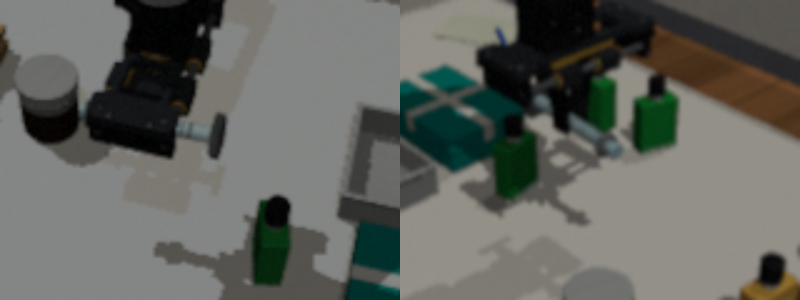

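The cylinder is held roughly level, its foot at (215,135) on the left towards the tub and its mouth at (610,148) on the right. Next I'll carry it over the tub.

Emit:
{"name": "arm_command", "arguments": {
  "plan": [
    [0,2,-1.2,0,0,0,0.8],
    [0,4,-2,0,0,0,0.8],
    [0,4.3,-2,0,0,0,0.8],
    [0,4.3,-2,0,0,0,0.8],
    [0,4.3,-2,0,0,0,0.8],
    [0,4,-1.6,0,0,0,0.8],
    [0,3,-1.2,0,0,0,0.8],
    [0,2,-0.8,0,0,0,0.8],
    [0,1,-0.4,0,0,0,0.8],
    [0,0,0,0,0,0,0.8]
  ]
}}

```text
time: 37.65
position: [0.4134, 0.3265, 0.1163]
tool_rot: [-0.007, 0.71, 0.003, 0.704]
ft_force: [-0.4, -0.7, -1.4]
grip_width: 0.0155
```

```bash
python3 go.py .431 .318 .12 0
```

```text
pos [0.4134 0.3265 0.1163] t 37.65 w 0.0155 F [-0.4 -0.7 -1.4]
shift cm [-0.38 -0.88  1.74] turn [ 0.015 -0.008  0.005]
```

Emit:
{"name": "arm_command", "arguments": {
  "plan": [
    [0,-0.9,1.7,0.015,-0.008,0.005,0.8],
    [1,0,0,0,0,0,0.8],
    [2,0,0,0,0,0,0.8],
    [2,0,0,0,0,0,0.8],
    [1,0,0,0,0,0,0.8],
    [0,0,0,0,0,0,0.8]
  ]
}}

```text
time: 38.4
position: [0.4348, 0.3122, 0.0528]
tool_rot: [0.003, 0.707, -0.004, 0.707]
ft_force: [0.1, -1.5, 0.4]
grip_width: 0.0154
```

```bash
python3 go.py .431 .318 -.015 0; python3 -c "
from n import *
p,d,K,T=cam('scene'); C=cloud(d,K,T); C[d==0]=-9
q,d2,K2,T2=cam('side')
cv2.imwrite('pics/c10.png',cv2.resize(np.hstack([cv2.resize(p[120:225,310:450],(512,384)),cv2.resize(q[120:225,110:250],(512,384))]),(800,300)))
"
```

```text
pos [0.4348 0.3122 0.0528] t 38.4 w 0.0154 F [ 0.1 -1.5  0.4]
shift cm [ 6.78  0.59 -0.39] turn [-0.009 -0.     0.001]
```

View pics/c10.png

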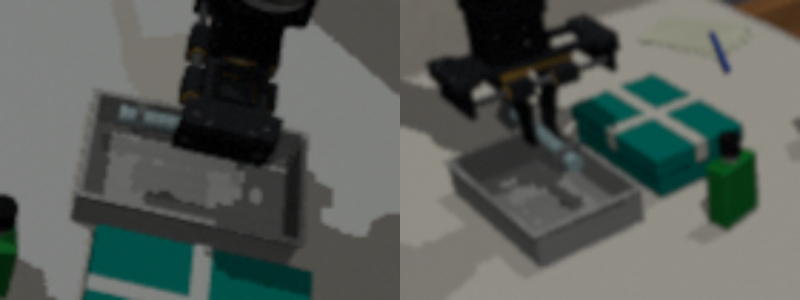

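Emit:
{"name": "arm_command", "arguments": {
  "plan": [
    [1,0.6,-0.4,-0.009,0,0,0.8],
    [1.3,0,0,0,0,0,0.8],
    [1.3,0,0,0,0,0,0.8],
    [1.3,0,0,0,0,0,0.8],
    [0.8,0,0,0,0,0,0.8],
    [0,0,0,0,0,0,0.8]
  ]
}}

```text
time: 39.25
position: [0.4318, 0.3199, -0.0067]
tool_rot: [-0.0, 0.706, 0.001, 0.708]
ft_force: [-0.3, -0.5, 0.2]
grip_width: 0.0151
```

```bash
python3 go.py .431 .318 -.0253 0
```

```text
pos [ 0.4318  0.3199 -0.0067] t 39.25 w 0.0151 F [-0.3 -0.5  0.2]
shift cm [ 1.86 -0.19 -0.09] turn [ 0.002  0.003 -0.001]
```

Emit:
{"name": "arm_command", "arguments": {
  "plan": [
    [0.5,0,0,0,0.002,0,0.8],
    [0.5,0,0,0,0,0,0.8],
    [0.3,0,0,0,0,0,0.8],
    [0.2,0,0,0,0,0,0.8],
    [0,0,0,0,0,0,0.8]
  ]
}}

```text
time: 39.88
position: [0.4328, 0.3202, -0.0219]
tool_rot: [-0.0, 0.706, 0.001, 0.708]
ft_force: [0.2, 0.5, -0.7]
grip_width: 0.0155
```

```bash
python3 go.py .431 .318 -.0253 0
```

```text
pos [ 0.4328  0.3202 -0.0219] t 39.88 w 0.0155 F [ 0.2  0.5 -0.7]
shift cm [ 0.34 -0.22 -0.18] turn [ 0.001  0.003 -0.001]
```

Emit:
{"name": "arm_command", "arguments": {
  "plan": [
    [0.15,0,0,0,0,0,0.8],
    [0.1,0,0,0,0,0,0.8],
    [0.1,0,0,0,0,0,0.8],
    [0,0,0,0,0,0,0.8]
  ]
}}

```text
time: 40.38
position: [0.4331, 0.3204, -0.0252]
tool_rot: [0.0, 0.706, 0.001, 0.708]
ft_force: [0.2, -0.5, 0.6]
grip_width: 0.0155
```

```bash
python3 go.py .431 .318 -.0253 0
```

```text
pos [ 0.4331  0.3204 -0.0252] t 40.38 w 0.0155 F [ 0.2 -0.5  0.6]
shift cm [ 0.01 -0.24 -0.21] turn [ 0.002  0.004 -0.002]
```

Emit:
{"name": "arm_command", "arguments": {
  "plan": [
    [0,0,0,0,0,0,1.8],
    [0,0,0,0,0,0,2.4],
    [0,0,0,0,0,0,3.6],
    [0,0,0,0,0,0,4],
    [-1.5,0,0,0,0,0,4],
    [-3,0,0,0,0,0,4],
    [-5,0,0,0,0,0,4],
    [-5,0,0,0,0,0,4],
    [-5,0,0,0,0,0,4],
    [-3,-3,0,0,0,0,4],
    [0,-5,2,0,0,0,4],
    [0,-3,2,0,0,0,4]
  ]
}}

```text
time: 41.88
position: [0.4727, 0.2098, 0.2154]
tool_rot: [-0.001, 0.703, 0.004, 0.712]
ft_force: [0.7, 0.2, 0.5]
grip_width: 0.0402
```

```bash
python3 go.py .431 .318 .2 0; python3 -c "
from n import *
a=[]
for n in('scene','side','wrist'):
    p,d,K,T=cam(n); a.append(p); C=cloud(d,K,T); C[d==0]=-9
    P=C[(C[...,0]>.375)&(C[...,0]<.49)&(C[...,1]>.226)&(C[...,1]<.412)&(C[...,2]>.0095)&(C[...,2]<.06)]
    if len(P)>20:
        print(n,len(P),rect(P),'zmax',P[:,2].max().round(4),'zmed',np.median(P[:,2]).round(4))
    for nm,x,y,r,zt in(('va',.433,-.391,.025,.09),('vb',.431,-.329,.025,.09),('sva',.397,-.262,.025,.09),('svb',.459,-.262,.025,.09),('flac',.592,-.337,.02,.112),('sflac',.594,-.241,.02,.112),('jar',.457,-.137,.05,.082)):
        P=topc(C,x,y,r,zt-.004,zt+.005)
        if n!='wrist': print(nm,len(P),rect(P) if len(P)>4 else '')
cv2.imwrite('pics/c11.png',cv2.resize(np.vstack([np.hstack(a[:2]),np.hstack([a[2],cv2.resize(a[0][130:220,320:440],(512,384))])]),(800,600)))
"
```

```text
pos [0.4727 0.2098 0.2154] t 41.88 w 0.0402 F [0.7 0.2 0.5]
shift cm [ 1.53 10.85 -4.11] turn [ 0.008  0.013 -0.004]
scene 360 c (438.9,314.9) size (45.6,139.4) ang 2.8 zmax 0.0448 zmed 0.0255
va 57 c (434.2,-389.8) size (27.4,25.5) ang 65.9
vb 57 c (432.3,-327.8) size (25.9,25.6) ang 7.0
sva 57 c (398.2,-258.8) size (27.6,24.1) ang 21.5
svb 62 c (460.9,-259.4) size (28.2,25.3) ang 56.3
flac 64 c (593.5,-335.6) size (23.3,24.8) ang 11.7
sflac 61 c (595.8,-239.8) size (24.7,21.3) ang 73.5
jar 381 c (462.8,-132.6) size (72.2,69.7) ang 40.8
side 215 c (433.7,336.1) size (58.6,167.3) ang 12.6 zmax 0.0467 zmed 0.0265
va 151 c (432.7,-391.9) size (27.9,27.3) ang 61.7
vb 126 c (431.5,-330.8) size (26.8,26.7) ang 40.0
sva 118 c (396.3,-262.7) size (29.2,25.6) ang 43.9
svb 103 c (457.5,-262.5) size (27.6,26.9) ang 83.7
flac 74 c (592.5,-338.1) size (23.9,23.0) ang 76.5
sflac 59 c (593.8,-243.0) size (21.6,23.9) ang 50.8
jar 459 c (459.4,-137.0) size (70.3,69.3) ang 45.6
wrist 1608 c (431.7,314.0) size (139.7,45.5) ang 89.5 zmax 0.0455 zmed 0.0265
```

View pics/c11.png

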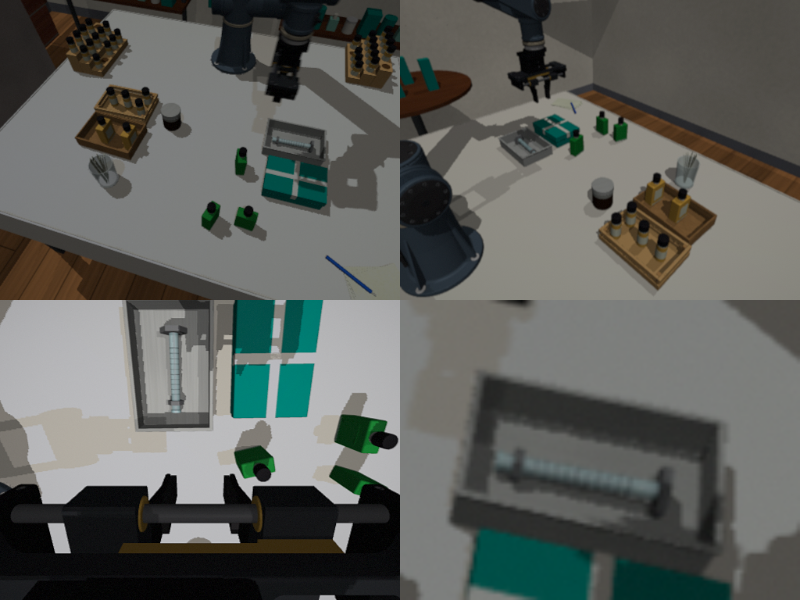

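The cylinder lies flat in the middle of the tub (wrist view (175,370)). Its centre is at (0.432, 0.314) m, 140 mm long, with the foot's top at 45 mm. The four vials and two flacons stand, and the jar and tumbler are in place. I'll let the arm come to rest and hand in.

Emit:
{"name": "arm_command", "arguments": {
  "plan": [
    [0,0,0,0,0,0,4],
    [0,0,0,0,0,0,4],
    [0,0,0,0,0,0,4]
  ]
}}

```text
time: 42.4
position: [0.4709, 0.2122, 0.2147]
tool_rot: [-0.001, 0.704, 0.004, 0.711]
ft_force: [-0.4, 0.6, 0.2]
grip_width: 0.04
```

```bash
python3 -c "
from rig import workorder
print(workorder.hand_in())"
```

```text
the job is handed in; nothing more can be done
None
```

I sorted all four pieces and handed the job in at 42.4 s of the allowed 72 s; the hand-in gave no verdict.

| Piece | Where it is now | Last check |
|---|---|---|
| Two vials | Upright in the crate | Cap tops at 89–90 mm, as expected on its 8 mm floor |
| Amber flacon | Upright in the carton, about 97 mm from the stock one | Top at 111–112 mm |
| Measuring cylinder | Flat in the middle of the steel tray | Wrist view: 140 mm long, centre within about 5 mm of the tray's middle, foot top at 45 mm |

The stock vials and stock flacon are where they stood, as the camera depths show. The jar is too, though its last measured positions from the two views differ by up to about 5 mm. The tumbler I only checked by eye in the last pictures. I left the green look-alikes alone.

**Fingertip height:** the fingertips measured about 30–37 mm above the reported TCP, not at it as the text says. So the flacon, and by their grip widths the vials too, were held by their caps rather than their bodies. I noticed because the grip opening on the flacon read 24.5 mm instead of 30 mm. I then lowered the cylinder grasp to match, and its opening read 15.7 mm for the 16 mm tube.

**Camera agreement:** the scene and side cameras differed by 2–4 mm. The wrist camera agreed with their average to about 2 mm.

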